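# Load the spindle of the profile jig

## Task

Load the jig's spindle: slide the long drilled block on first, right up to the stop collar, then the short block up against it, then fit the black end cap, open end first, and press it firmly home against the blocks for a good second so that no gaps are left. Go gently: the collar is only lightly clamped and must stay where it is set, and the spindle must not be strained. Let go of everything and leave the bin, the screwdriver and the hammer alone.

Things in the scene. Friction and masses are not known exactly. Their poses are not given: they have to be found in the camera images.
- jig: Bench jig fixed to the table: base plate 100 (x) x 90 (y) x 12 mm behind a blue post 32 mm wide, 26 mm thick, 112 mm high, from whose face a bare steel spindle, 12 mm in diameter, runs level along the jig's -y. Origin: on the table top, below the point where the spindle leaves the post. Spindle axis 90 mm up, at the jig's x = 0; free tip at y = -123 mm, the last 6 mm taper to 6 mm diameter
- ball (a point): Lowest point of a sprung ball in the spindle's underside, 108 mm from the post. It stands out 2 mm and presses with 4 to 6 N. The blocks' wide bores clear it (carry them with the bore centred or 1 mm low); the cap's bore must be forced over it (about 5 to 12 N at the entry) and then drags with about 4 to 11 N; about 10 N on top of the drag presses it well home
- spindle_tip (a point): Centre of the spindle's free end, 90 mm above the table; axes parallel to the jig's (spindle runs from here along +y to the post)
- collar_face (a point): Centre, on the spindle axis, of the front face of the stop collar: dark steel ring, 29 mm outside diameter, 12 mm long, clamped lightly on the spindle at a setting that differs each time, its front face (looking along -y of the jig) 20 to 30 mm from the post. It slides along the spindle if pushed with more than about 24 N. Axes parallel to the jig's
- long_block: Long aluminium block, 34 x 34 mm square and 44 mm long in its y, with a 17 mm round bore right through along its y axis, in the middle. Origin at the block's centre. It lies on the table with the bore level, 17 mm up; either end may go first. About 110 g
- short_block: Short aluminium block, same 34 x 34 mm section and 17 mm bore along its y, but only 26 mm long. Origin at its centre; lies on the table with the bore level, 17 mm up. About 65 g
- cap: Black plastic end cap: 30 x 30 mm square, 42 mm long in its y, with a blind bore 13.5 mm in diameter and 36 mm deep, open at its +y end; the closed -y end carries a small round boss, 22 mm across and 4 mm long. Origin at the centre of the square body; lies on the table, bore level and 15 mm up, open end to the jig's side. About 40 g
- cap_mouth (a point): Centre of the cap's open end, 21 mm from the cap's origin along the cap's +y; axes as the cap's
- bin: Bystander: open blue plastic bin, 100 x 200 x 60 mm, origin under its centre; leave alone
- screwdriver: Bystander: screwdriver lying on the table; leave alone
- hammer: Bystander: hammer lying on the table; leave alone
Things that resemble listed ones, but are neither listed nor needed, are in the scene too. Leave any green or yellow look-alike of the long_block alone. Leave any purple look-alike of the cap alone.

How it is judged:
On the way, in this order (a step that is already met when the one before it is completed fails the run):
1. the long block is on the spindle, within 6 mm of the collar (y of long_block in the frame of collar_face between -0.028 and -0.02 m and x of long_block in the frame of collar_face between -0.005 and 0.005 m and z of long_block in the frame of collar_face between -0.008 and 0.008 m and angle between the y axis of long_block and the y axis of jig, either way round below 0.2 rad), for 0.2 s.
2. the short block is on the spindle in front of it, within 6 mm of its place (all of step 1 and y of short_block in the frame of collar_face between -0.063 and -0.055 m and x of short_block in the frame of collar_face between -0.005 and 0.005 m and z of short_block in the frame of collar_face between -0.008 and 0.008 m and angle between the y axis of short_block and the y axis of jig, either way round below 0.2 rad), for 0.2 s.
3. the cap, on the spindle, is pressed against the short block with more than 6 N for half a second (contact force between cap and short_block above 6 N and y of cap_mouth in the frame of collar_face above -0.0735 m and x of cap in the frame of collar_face between -0.004 and 0.004 m), for 0.5 s.
At the end, for the whole second after the job is handed in: On the spindle, from the collar outwards: long block, short block, end cap with its open end towards the blocks, all at rest; the three joints closed to within 2.5 mm in total; the cap square on the spindle (0.1 rad); the collar within 2 mm of where it was set (y of long_block in the frame of collar_face between -0.0245 and -0.02 m and x of long_block in the frame of collar_face between -0.005 and 0.005 m and z of long_block in the frame of collar_face between -0.006 and 0.006 m and angle between the y axis of each of long_block, short_block and the y axis of jig, either way round below 0.12 rad and y of short_block in the frame of collar_face between -0.0595 and -0.055 m and x of short_block in the frame of collar_face between -0.005 and 0.005 m and z of short_block in the frame of collar_face between -0.006 and 0.006 m and y of cap_mouth in the frame of collar_face between -0.0725 and -0.068 m and x of cap_mouth in the frame of collar_face between -0.003 and 0.003 m and z of cap_mouth in the frame of collar_face between -0.003 and 0.003 m and angle between the y axis of cap_mouth and the y axis of jig, either way round below 0.1 rad and linear speed of each of long_block, short_block, cap below 0.01 m/s and distance of collar_face from where it was at the start of the episode below 0.002 m); the robot touches nothing.
It fails at once if the stop collar is shoved more than 2 mm (distance of collar_face from where it was at the start of the episode above 0.002 m).
It fails at once if the jig and its spindle are loaded with more than 60 N (contact force between jig and anything else above 60 N).
It fails at once if the bin is moved more than 30 mm (distance of bin from where it was at the start of the episode above 0.03 m).
It fails at once if the screwdriver is moved more than 30 mm (distance of screwdriver from where it was at the start of the episode above 0.03 m).
It fails at once if the hammer is moved more than 30 mm (distance of hammer from where it was at the start of the episode above 0.03 m).
It also fails if it takes over 72 s, if anything falls off the work surface, if the arm or the gripper's body presses on something with over 40 N, if the wrist force passes 120 N, or if a joint passes its speed limit or range.

## Robot

A 7-joint arm with a two-finger parallel gripper is mounted at the origin on the work surface. World frame = base frame: x ahead of the robot, y to its left, z up, the work surface at z = 0. Lengths are in m, angles in rad, forces in N, time in s.
With the tool pointing down it reaches from about 0.4 to 0.85 m from the base axis. Payload 4.4 kg.
Tool frame: the origin (TCP) lies between the finger pads; the fingertips stand 17 mm ahead of it and the grasp point (between the pads) lies 2 mm behind it; z points along the fingers, y is the line along which they close (so a half turn about z gives the same grasp; the last joint's range is limited). The gripper opens to 94 mm and grips with 3 to 60 N. Pads are 16 mm wide; open, the fingers measure 119 mm over their backs; the gripper's body (75 mm by 177 mm) begins 78 mm behind the grasp point.
Start: joints at [-1.219, 0.628, 0.038, 1.517, -0.027, 0.996, -0.02], TCP at [0.264, 0.594, 0.222] pointing down, gripper open.
Joint ranges: [-3.06, 3.06], [-0.37, 2.12], [-1.25, 1.32], [0.18, 2.47], [-1.1, 4.24], [0.23, 1.98], [-2.94, 2.94]. Speed limits (rad/s): [2.57, 2.57, 3.14, 3.14, 3.14, 3.14, 3.14].

## Interface

Orientations are given as a rotation vector (axis times angle).
In Python, from workcell import readout, viewer, workorder, outline_of gives the robot as it stands.
- The arm moves only by the shell command python3 -m inch [FORCE], which reads ROWS from standard input. ROWS is a JSON list of rows, 1 to 10 of them, each an object with the fields finger_gap (the opening from 0.0 (shut) to 1.0 (fully open)), sx, sy, sz (the shift in shares of the most that a row can go, 1 being 50 mm), turn (a turn about the tool's z in rad); a field left out counts as zero (the opening has to be given); each row shifts and turns the commanded pose from where the row before left it, along the tool's axes as they then stand; what a row does not reach is not made up. A row lasts 1/10 s, in which the tool goes at most 0.05 m and 0.15 rad, less where a joint would pass 70% of its speed; a pose out of reach is approached as far as the arm can. The fingers move at their own pace and stop on an object; FORCE is the grip in N (left out, the last holds). Time passes only in rows, so rows that do not move let the fingers close. It prints the time, the measured TCP pose, the force, the opening and the grip force at its end. Input that does not fit is refused with a message, and nothing moves.
- readout.sense(): the state, without advancing time (a new reading comes with each control period).
- viewer.camera(name): name is "scene" or "side" or "wrist"; returns a dict with "pixels" (384x512x3 uint8, red, green, blue), "fx", "fy", "cx", "cy" (pixels), "dist_coeffs" ([k1, k2, p1, p2, k3] as OpenCV has them; the pictures are not rectified), "world_from_camera" (4x4, takes a point from camera to world coordinates). Camera axes: x right, y down, z forward; pixel columns grow to the right and rows downward; lengths in m; the calibration is good to about 2 mm. A picture is of the moment at which its call begins. There is no depth.
- workorder.close_job(): hands the job in; it is judged then, once.
Trained networks look in the newest picture that a camera, given by its name, has taken for a name from the list of things; names that differ only in an ending like _2 or _b are one class to them, and where a whole thing is asked for, a point or a joint stands for the part that bears it (a point fixed in the world has none). Each returns a list of dicts, best first, with "score" (0 to 1); they miss things now and then, are a little off and sometimes report something else, mostly with a low value. They report only what shows in the picture. A call takes as long as a camera call. They do not tell look-alikes from the thing itself.
- outline_of(camera, target): "region" (384x512 bool, what is visible of it) and "xy" ([column, row] in pixels, amid what is visible of it).
The state is a dict: "time_s": time; "joint_positions": joint angles; "qd": joint speeds; "tau": joint torques, N m; "tool_pos": TCP position; "tool_rot": TCP orientation; "contact_force": force on the tool from outside, world axes, zero at the start; "ft_torque": the same for the moment, N m; "gripper_width": opening from 0.0 (shut) to 1.0 (fully open); "grip_force": force on a finger pad.
Only numpy, scipy, OpenCV 4.12 (cv2) and the standard library are available. Lean on these libraries where they do the work, as an engineer would, in place of code of your own. Each camera call takes 0.05 s, during which the arm holds its last target. There are 200 camera calls.

## Working session

There is one attempt and no reset: what is moved stays moved. The work goes in short steps, Python scripts to look and compute and a shell command to move; the robot and the scene stay as the last step left them, time stands still between calls to the robot, and variables do not carry over. Pictures are saved under pics/ and viewed, at most 10 in all, crops included, and the job is handed in when it is done.

```bash
ls; mkdir -p pics; cat > h.py <<'E'
import numpy as np, cv2
from workcell import readout, viewer, workorder, outline_of
def save(c,n,crop=None,s=1):
    im=c["pixels"][:,:,::-1]
    if crop: x0,y0,x1,y1=crop; im=im[y0:y1,x0:x1]
    cv2.imwrite("pics/"+n,cv2.resize(im,None,fx=s,fy=s,interpolation=cv2.INTER_CUBIC))
def K(c): return np.array([[c["fx"],0,c["cx"]],[0,c["fy"],c["cy"]],[0,0,1.]])
def ray(c,p):
    u=cv2.undistortPoints(np.array([[p]],float),K(c),np.array(c["dist_coeffs"]))[0,0]
    T=np.array(c["world_from_camera"]); d=T[:3,:3]@np.array([u[0],u[1],1]); return T[:3,3],d/np.linalg.norm(d)
def onz(c,p,z): o,d=ray(c,p); return o+d*(z-o[2])/d[2]
def tri(rs):
    A=sum(np.eye(3)-np.outer(d,d) for o,d in rs); b=sum((np.eye(3)-np.outer(d,d))@o for o,d in rs); return np.linalg.solve(A,b)
def proj(c,P):
    T=np.linalg.inv(np.array(c["world_from_camera"])); r,_=cv2.Rodrigues(T[:3,:3])
    return cv2.projectPoints(np.array(P,float).reshape(-1,1,3),r,T[:3,3],K(c),np.array(c["dist_coeffs"]))[0][:,0]
E
python3 - <<'E'
from h import *
np.set_printoptions(precision=4,suppress=True)
print(readout.sense())
ims=[]
for n in("scene","side","wrist"):
    c=viewer.camera(n); ims.append(c["pixels"]); print(n,c["fx"],np.array(c["world_from_camera"]))
    for t in("jig","long_block","short_block","cap","collar_face","bin","screwdriver","hammer"):
        for o in outline_of(n,t)[:4]:print(t,round(o["score"],2),np.round(o["xy"]),o["region"].sum())
    save(c,n+"0.png",None,1.5)
E
```

```text
pics
{'time_s': 0.0, 'joint_positions': array([-1.2188,  0.6293,  0.0385,  1.5183, -0.027 ,  0.9963, -0.0201]), 'qd': array([ 0.0003,  0.0005, -0.0001,  0.0011, -0.    , -0.0002,  0.0008]), 'tau': array([ -0.0004, -54.9715,   1.144 , -18.6628,  -0.052 ,   0.0237,
         0.0002]), 'tool_pos': array([0.2635, 0.5935, 0.2216]), 'tool_rot': array([-0.6515, -3.073 ,  0.0028]), 'contact_force': array([ 0.5129, -0.2654,  0.0091]), 'ft_torque': array([-0.0296, -0.0137, -0.0025]), 'grip_force': 0.0, 'gripper_width': 0.9984754723279888}
scene 483.866234399035 [[ 0.5866  0.6168 -0.5248  1.3808]
 [ 0.8098 -0.4441  0.3833 -0.6048]
 [ 0.0033 -0.6499 -0.76    1.195 ]
 [ 0.      0.      0.      1.    ]]
jig 0.84 [302. 142.] 907
long_block 0.66 [230. 180.] 186
long_block 0.63 [204. 188.] 212
long_block 0.55 [177. 206.] 230
short_block 0.45 [168. 232.] 157
cap 0.58 [227. 222.] 175
cap 0.55 [201. 239.] 212
cap 0.18 [306. 142.] 889
bin 0.89 [307. 218.] 2494
screwdriver 0.55 [336. 136.] 223
hammer 0.6 [127. 295.] 995
side 491.3848571718569 [[ 0.9652 -0.1919  0.1776  0.3688]
 [-0.2615 -0.7073  0.6568 -0.8803]
 [-0.0004 -0.6804 -0.7329  1.0201]
 [ 0.      0.      0.      1.    ]]
jig 0.64 [191. 143.] 834
long_block 0.84 [207. 220.] 320
long_block 0.63 [220. 276.] 289
long_block 0.6 [207. 246.] 331
long_block 0.33 [273. 236.] 250
short_block 0.52 [263. 303.] 275
cap 0.84 [274. 236.] 284
cap 0.72 [280. 265.] 321
bin 0.79 [300. 170.] 2447
screwdriver 0.5 [198. 120.] 186
wrist 287.52823182012867 [[ 0.4068  0.876   0.2593  0.1883]
 [ 0.9135 -0.3901 -0.1151  0.6295]
 [ 0.0004  0.2837 -0.9589  0.3833]
 [ 0.      0.      0.      1.    ]]
jig 0.56 [152. 360.] 1529
bin 0.6 [205. 353.] 925
screwdriver 0.74 [203. 352.] 888
```

View pics/scene0.png

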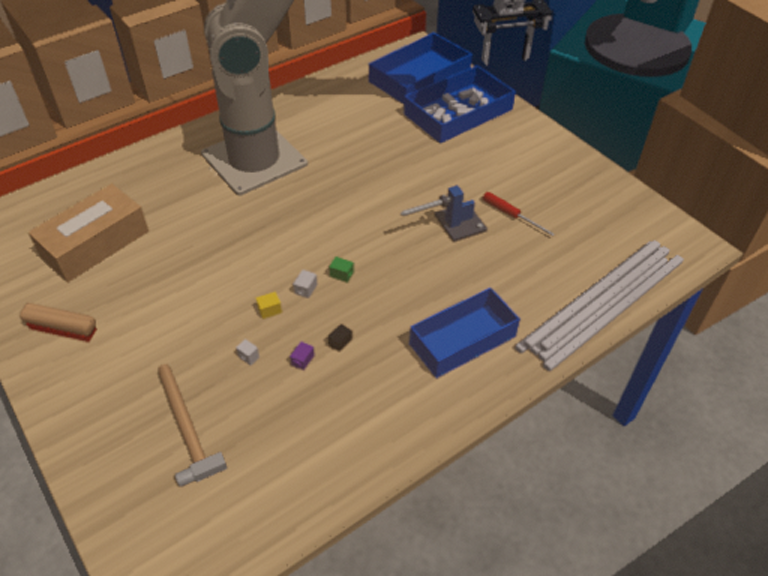

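View pics/side0.png

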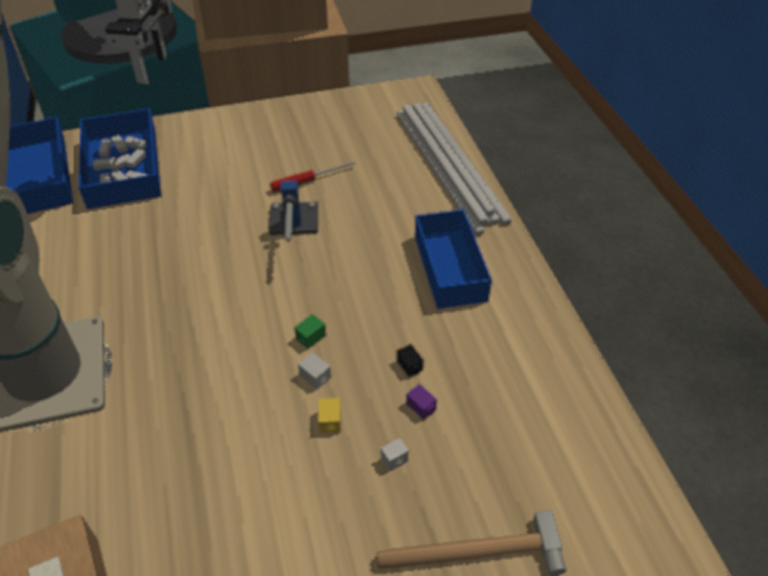

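Scene shot, 1.5x, in native pixels. Long-block candidates: aluminium (203,188), green (228,179), yellow (179,203); I choose the aluminium one. Short block: (165,234). Cap candidates: black (227,225), purple (201,237); I choose black. The jig is at (305,142), spindle tip at (269,142).

```bash
python3 - <<'E'
from h import *
np.set_printoptions(precision=4,suppress=True)
a=viewer.camera("scene"); b=viewer.camera("side")
P={"long":((203,189),(209.5,247)),"green":((228,179),(207,221)),"short":((165,234),(263,303)),"cap":((227,225),(274,240)),"tip":((269,142),(192.5,157)),"posttop":((304,127),(193.5,123)),"yel":((179,203),(220,277)),"purple":((201,237),(281,268))}
for k,(p,q) in P.items():
    X=tri([ray(a,p),ray(b,q)]); print(k,X,proj(a,X)[0]-p,proj(b,X)[0]-q)
import itertools
big=[a["pixels"][110:260,110:350],b["pixels"][110:320,150:320]]
h=np.zeros((600,800,3),np.uint8)
A=cv2.resize(a["pixels"][115:255,140:340],None,fx=2,fy=2,interpolation=3)
A=cv2.resize(a["pixels"][115:175,255:345],None,fx=4.4,fy=4.4,interpolation=3)
A2=cv2.resize(a["pixels"][170:245,155:245],None,fx=4.4,fy=4.4,interpolation=3)
B=cv2.resize(b["pixels"][110:170,150:240],None,fx=4.4,fy=4.4,interpolation=3)
B2=cv2.resize(b["pixels"][205:315,190:300],None,fx=3,fy=3,interpolation=3)
for im,x,y in((A,0,0),(B,400,0),(A2,0,268),(B2,400,268)): h[y:y+im.shape[0],x:x+im.shape[1]]=im[:600-y,:800-x]
cv2.imwrite("pics/m.png",h[:,:,::-1])
E
```

```text
long [ 0.4552 -0.1292  0.0176] [-0.0208  0.0409] [-0.0289 -0.0509]
green [ 0.4659 -0.04    0.0157] [-0.2298  0.4843] [-0.3232 -0.5799]
short [ 0.5416 -0.3183  0.018 ] [-0.2678  0.4223] [-0.3316 -0.5578]
cap [ 0.6199 -0.1473  0.0147] [-0.1858  0.3421] [-0.2336 -0.3977]
tip [0.466  0.1281 0.0934] [ 0.1191 -0.3066] [0.1863 0.3461]
posttop [0.4926 0.2538 0.1115] [-0.0428  0.1176] [-0.0659 -0.1277]
yel [ 0.4612 -0.2228  0.0174] [-0.168   0.2996] [-0.2235 -0.3901]
purple [ 0.6116 -0.235   0.015 ] [-0.1497  0.2545] [-0.1854 -0.3086]
```

View pics/m.png

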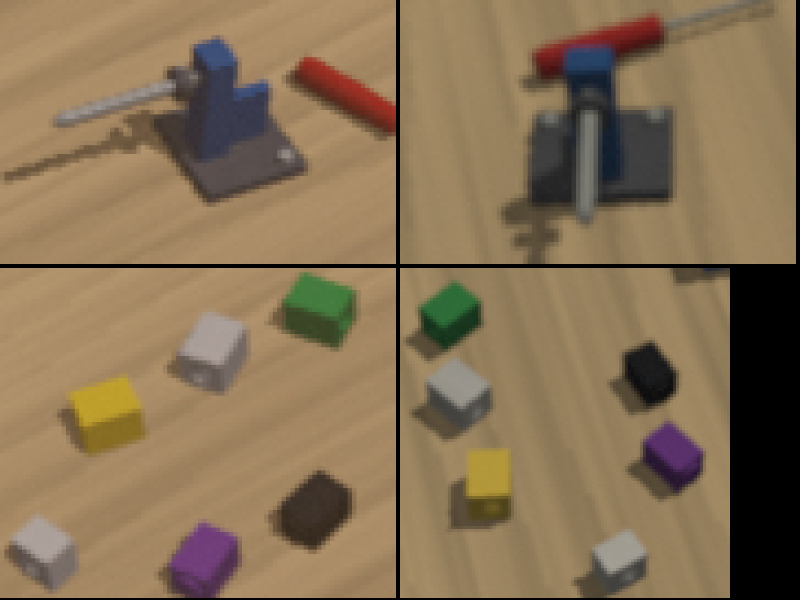

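The enlargements confirm the choice: the aluminium long block at about (203,188) in scene, short block (165,234), black cap (227,225). The spindle points away from the post along roughly world -y. Next, the tool goes over the jig, aligned with it.

Careful with the scale: shifts go in shares of 50 mm. That gives: -0.043 m is -0.86, 0.026 m is 0.52.

```bash
echo '[{"finger_gap": 1, "turn": 0.15}, {"finger_gap": 1, "turn": 0.15}, {"finger_gap": 1, "turn": 0.15}, {"finger_gap": 1, "turn": 0.15}, {"finger_gap": 1, "turn": 0.15}, {"finger_gap": 1, "turn": 0.15}, {"finger_gap": 1, "turn": 0.15}, {"finger_gap": 1, "turn": 0.15}, {"finger_gap": 1, "turn": 0.15}]' | python3 -m inch 40
echo '[{"finger_gap": 1, "sx": -0.86, "sy": 0.52}, {"finger_gap": 1, "sx": -0.86, "sy": 0.52}, {"finger_gap": 1, "sx": -0.86, "sy": 0.52}, {"finger_gap": 1, "sx": -0.86, "sy": 0.52}, {"finger_gap": 1, "sx": -0.86, "sy": 0.52}, {"finger_gap": 1, "sx": -0.86, "sy": 0.52}, {"finger_gap": 1, "sx": -0.86, "sy": 0.52}, {"finger_gap": 1, "sx": -0.86, "sy": 0.52}, {"finger_gap": 1, "sx": -0.86, "sy": 0.52}, {"finger_gap": 1, "sx": -0.86, "sy": 0.52}]' | python3 -m inch
cat >> h.py <<'E'
from scipy.spatial.transform import Rotation as Ro
def st():
    s=readout.sense(); R=Ro.from_rotvec(s["tool_rot"]).as_matrix(); return s,np.array(s["tool_pos"]),R
E
python3 - <<'E'
from h import *
np.set_printoptions(precision=4,suppress=True)
s,p,R=st(); print(s["time_s"],p); print(R, s["joint_positions"])
c=viewer.camera("wrist"); save(c,"w1.png",None,1.5); np.save("w1.npy",c,allow_pickle=True); print(c["world_from_camera"])
E
```

```text
time_s: 2.35
tool_pos: [0.2635, 0.5943, 0.2225]
tool_rot: [-2.435, -1.985, -0.0]
contact_force: [0.4, -0.0, 0.7]
gripper_width: 0.999
grip_force: 0.0
time_s: 3.35
tool_pos: [0.4342, 0.1222, 0.2228]
tool_rot: [2.429, 1.993, 0.002]
contact_force: [0.5, 0.3, -0.4]
gripper_width: 0.998
grip_force: 0.0
3.35 [0.4342 0.1222 0.2228]
[[ 0.1952  0.9808  0.0009]
 [ 0.9808 -0.1952  0.0006]
 [ 0.0008  0.0007 -1.    ]] [-0.6737  0.3762  0.4567  2.0562 -0.2385  0.758  -0.2669]
[[ 0.9805 -0.1886 -0.0544  0.4506]
 [-0.1963 -0.9406 -0.2771  0.2051]
 [ 0.0011  0.2824 -0.9593  0.3837]
 [ 0.      0.      0.      1.    ]]
```

View pics/w1.png

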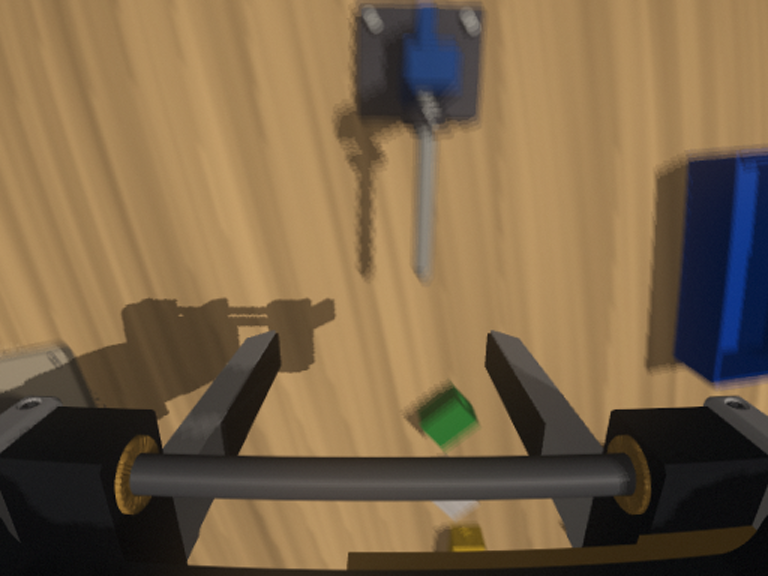

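The wrist view shows the jig at the top centre, with the spindle from (427,120) to its tip at (423,278) in 1.5x pixels. The bin is on the right and the green block at (447,418). I'll extract the spindle axis numerically and take a second view on the way to the long block.

```bash

cat >> h.py <<'E'
def spindle(c,box,show=False):
    x0,y0,x1,y1=box; im=c["pixels"][y0:y1,x0:x1].astype(float)
    sat=im.max(2)-im.min(2); rows=[]
    for r in range(im.shape[0]):
        w=np.clip(1-sat[r]/np.median(sat[r])*1.0,0,1); w[w<.3]=0
        if w.sum()>1.5: rows.append((y0+r,x0+(w*np.arange(len(w))).sum()/w.sum(),w.sum()))
    return np.array(rows)
E
echo '[{"finger_gap": 1, "sx": -0.8}, {"finger_gap": 1, "sx": -0.8}, {"finger_gap": 1, "sx": -0.6}, {"finger_gap": 1}, {"finger_gap": 1}]' | python3 -m inch
python3 - <<'E'
from h import *
np.set_printoptions(precision=4,suppress=True,linewidth=150)
c=np.load("w1.npy",allow_pickle=True).item()
d=viewer.camera("wrist"); np.save("w2.npy",d,allow_pickle=True)
print(spindle(c,(268,78,298,195))[::4])
s,p,R=st(); print(p)
for t in("jig","long_block","cap","short_block"):
    for o in outline_of("wrist",t)[:4]:print(t,round(o["score"],2),np.round(o["xy"]),o["region"].sum())
print([np.round(proj(d,q)[0]) for q in((.466,.128,.09),(.49,.25,.09),(.4552,-.1292,.017))])
save(d,"w2.png",None,1.5)
E
```

```text
time_s: 3.9
tool_pos: [0.4124, 0.0162, 0.2227]
tool_rot: [-2.43, -1.99, -0.002]
contact_force: [0.7, 0.7, 0.3]
gripper_width: 1.0
grip_force: 0.0
[[ 82.     280.8849   4.7931]
 [ 86.     281.8171   8.1687]
 [ 90.     283.3094   7.7944]
 [ 94.     284.0074   6.8475]
 [ 98.     283.9348   6.6975]
 [102.     283.9133   6.6935]
 [106.     283.8691   6.7073]
 [110.     283.5063   6.368 ]
 [114.     283.4858   6.2419]
 [118.     283.4202   6.2114]
 [122.     283.0956   6.4634]
 [126.     283.0126   6.4634]
 [130.     282.9769   6.6462]
 [134.     282.9284   6.5469]
 [138.     282.8403   6.4603]
 [142.     282.8218   6.376 ]
 [146.     282.4407   6.0625]
 [150.     282.4143   6.063 ]
 [154.     282.3454   6.0625]
 [158.     282.3027   5.9055]
 [162.     281.9849   6.2188]
 [166.     281.857    6.2977]
 [170.     281.4923   5.9695]
 [174.     281.4434   5.9389]
 [178.     281.3005   5.7926]
 [182.     281.6319   4.4658]]
[0.4126 0.017  0.2226]
jig 0.7 [283.  34.] 853
long_block 0.95 [302. 261.] 1081
long_block 0.74 [314. 300.] 250
long_block 0.56 [301. 208.] 1132
cap 0.92 [411. 253.] 960
cap 0.56 [403. 288.] 73
short_block 0.71 [368. 352.] 414
[array([286.,  69.]), array([288., -75.]), array([304., 264.])]
```

View pics/w2.png

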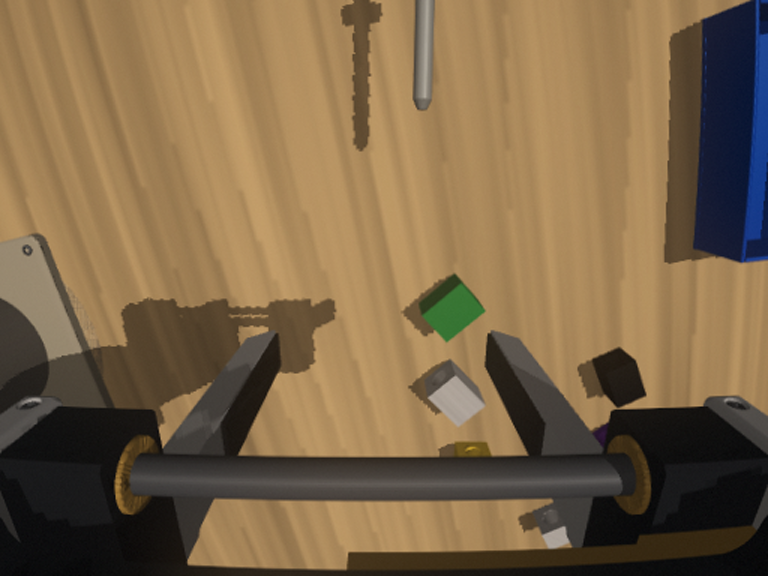

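W2 is sharp: long block at (455,393), green at (452,307), black cap at (620,377), short block at (550,525) and spindle tip at (423,107), all 1.5x pixels. Next I'll fit the poses from the silhouettes.

```bash

cat >> h.py <<'E'
from scipy.optimize import minimize
def hull(c,x,y,yaw,z,dim):
    g=np.array([[i,j,k] for i in(-1,1) for j in(-1,1) for k in(-1,1)])*np.array(dim)/2
    g=g@np.array([[np.cos(yaw),np.sin(yaw),0],[-np.sin(yaw),np.cos(yaw),0],[0,0,1]])+[x,y,z]
    S=16; m=np.zeros((384*1,512*1),np.uint8)
    h=cv2.convexHull(proj(c,g).astype(np.float32)); cv2.fillConvexPoly(m,np.round(h*S).astype(np.int32),255,cv2.LINE_AA,4); return m/255.
def fit(views,x,y,dim):
    z=dim[2]/2
    def cost(q):
        t=0
        for c,reg in views:
            m=hull(c,*q,z,dim); t+=1-np.minimum(m,reg).sum()/np.maximum(m,reg).sum()
        return t/len(views)
    best=None
    for yaw in np.arange(0,np.pi,np.pi/12):
        r=minimize(cost,[x,y,yaw],method="Nelder-Mead",options=dict(initial_simplex=[[x,y,yaw],[x+.006,y,yaw],[x,y+.006,yaw],[x,y,yaw+.15]],xatol=1e-4,fatol=1e-4))
        if best is None or r.fun<best.fun: best=r
    return best.x,best.fun
def near(cam,t,xy,rad=12):
    o=[o for o in outline_of(cam,t) if np.hypot(*(np.array(o["xy"])-xy))<rad]
    return o[0]["region"].astype(float) if o else None
E
python3 - <<'E'
from h import *
np.set_printoptions(precision=4,suppress=True,linewidth=150)
C={n:viewer.camera(n) for n in("wrist","scene","side")}
for t,x,y,dim in(("long_block",.4552,-.1292,(.034,.044,.034)),("short_block",.5416,-.3183,(.034,.026,.034)),("cap",.62,-.1473,(.03,.042,.03))):
    V=[(n,near(n,t,proj(C[n],(x,y,dim[2]/2))[0])) for n in C]
    for sel in (("wrist",),("scene","side"),("wrist","scene","side")):
        v=[(C[n],r) for n,r in V if r is not None and n in sel]
        if v: print(t,sel,len(v),*fit(v,x,y,dim))
c=C["wrist"]
a=spindle(c,(268,3,298,72)); k=np.polyfit(a[:,0],a[:,1],1)
print(a[::6]); print(a[-8:])
P=[onz(c,(np.polyval(k,r),r),.09) for r in(3,40,70.5)]; print(np.array(P)); d=P[0]-P[2]; print("yaw",np.arctan2(-d[0],d[1]))
w1=np.load("w1.npy",allow_pickle=True).item(); a=spindle(w1,(268,95,298,180)); k=np.polyfit(a[:,0],a[:,1],1)
P=[onz(w1,(np.polyval(k,r),r),.09) for r in(95,184)]; print(np.array(P)); d=P[0]-P[1]; print("yaw w1",np.arctan2(-d[0],d[1]))
E
```

```text
long_block ('wrist',) 1 [ 0.4537 -0.1249  0.5124] 0.07728363774968816
long_block ('wrist', 'scene', 'side') 1 [ 0.4537 -0.1249  0.5124] 0.07728363774968816
short_block ('wrist',) 1 [ 0.5363 -0.3142  1.7994] 0.21034292806275834
short_block ('scene', 'side') 2 [ 0.5425 -0.3175  0.0834] 0.20575922753094394
short_block ('wrist', 'scene', 'side') 3 [ 0.5413 -0.3173  0.1443] 0.2577401573923012
cap ('wrist',) 1 [ 0.6154 -0.1437  3.4488] 0.0784911501978468
cap ('scene', 'side') 2 [ 0.6164 -0.1474  0.0987] 0.19884540979454624
cap ('wrist', 'scene', 'side') 3 [ 0.6158 -0.1448  3.4348] 0.17006596840076582
[[  3.     284.0888   9.9067]
 [  9.     283.9217   9.88  ]
 [ 15.     283.4804   9.2483]
 [ 21.     283.2381   9.5986]
 [ 27.     283.0657   9.5139]
 [ 33.     282.9655   9.5342]
 [ 39.     282.8739   9.4521]
 [ 45.     282.7636   9.5103]
 [ 51.     282.6768   9.2158]
 [ 57.     282.11     9.1538]
 [ 63.     281.9733   9.5503]
 [ 69.     281.9089   8.2483]]
[[ 64.     281.9841   9.4354]
 [ 65.     281.9571   9.4459]
 [ 66.     281.9745   9.4832]
 [ 67.     281.9816   9.4966]
 [ 68.     281.9555   9.1081]
 [ 69.     281.9089   8.2483]
 [ 70.     281.9521   7.52  ]
 [ 71.     281.9299   6.8013]]
[[0.4733 0.1865 0.09  ]
 [0.4665 0.155  0.09  ]
 [0.4608 0.1282 0.09  ]]
yaw -0.21067208791712824
[[0.4812 0.2104 0.09  ]
 [0.4629 0.1221 0.09  ]]
yaw w1 -0.20473301802177482
```

To row units: -0.036 m is -0.72, 0.03 m is 0.6.

```bash
echo '[{"finger_gap": 1, "turn": -0.142}, {"finger_gap": 1, "turn": -0.142}, {"finger_gap": 1, "turn": -0.142}, {"finger_gap": 1, "turn": -0.142}, {"finger_gap": 1, "turn": -0.14}, {"finger_gap": 1, "sx": -0.72, "sy": -0.168, "sz": 0.6}, {"finger_gap": 1, "sx": -0.72, "sy": -0.168, "sz": 0.6}, {"finger_gap": 1, "sx": -0.72, "sy": -0.168, "sz": 0.6}, {"finger_gap": 1, "sx": -0.72, "sy": -0.168, "sz": 0.6}, {"finger_gap": 1}]' | python3 -m inch
echo '[{"finger_gap": 1}, {"finger_gap": 1}]' | python3 -m inch
cat >> h.py <<'E'
def rel(x,y,yaw):
    s,p,R=st(); d=R.T@(np.array([x,y,p[2]])-p); ty=np.arctan2(-R[0,0],R[1,0]); 
    e=(yaw-ty+np.pi/2)%np.pi-np.pi/2
    print("tool",p,"yaw",round(ty,4),"tool-axes dx dy",d[:2],"turn",round(-e,4)," 2nd:",round(-e+np.pi,3))
E
python3 - <<'E'
from h import *
np.set_printoptions(precision=4,suppress=True,linewidth=150)
c=viewer.camera("wrist"); save(c,"w3.png",None,1.5)
t,x,y,dim=("long_block",.4537,-.1249,(.034,.044,.034))
r=near("wrist",t,proj(c,(x,y,.017))[0],25)
if r is None: print([ (o["score"],o["xy"]) for o in outline_of("wrist",t)],proj(c,(x,y,.017)))
else:
    q,f=fit([(c,r)],x,y,dim); print(q,f); rel(*q)
E
```

```text
time_s: 5.75
tool_pos: [0.4522, -0.1316, 0.0993]
tool_rot: [-1.598, -2.702, 0.006]
contact_force: [-0.4, -0.6, 0.8]
gripper_width: 1.002
grip_force: 0.0
time_s: 5.95
tool_pos: [0.4533, -0.125, 0.1029]
tool_rot: [-1.586, -2.712, -0.001]
contact_force: [0.5, 0.7, 0.6]
gripper_width: 0.999
grip_force: 0.0
[ 0.4536 -0.1252  0.5659] 0.07344248078945892
tool [ 0.4538 -0.1246  0.1034] yaw 0.5133 tool-axes dx dy [-0.0004 -0.0004] turn -0.0526  2nd: 3.089
```

View pics/w3.png

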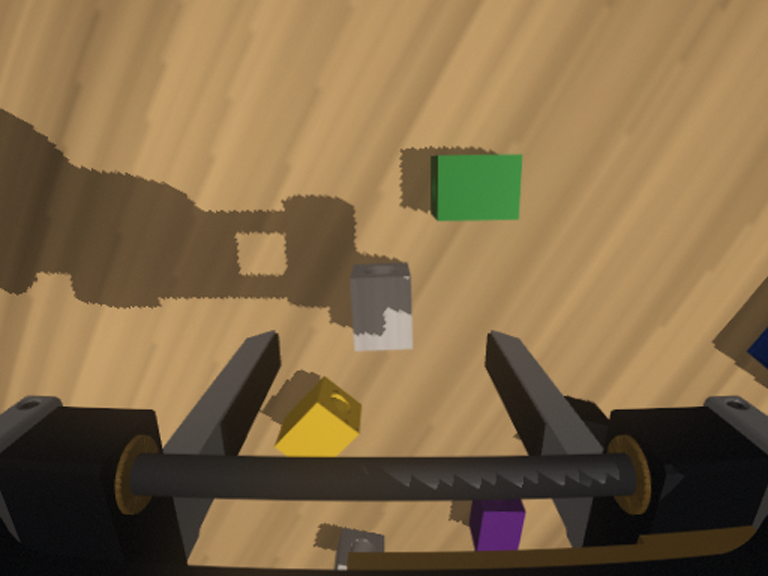

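Long block at (382,310), centred and aligned between the open fingers; green and yellow are clear. Descending to grip.

To row units: 0.03 m is 0.6, 0.0225 m is 0.45.

```bash
echo '[{"finger_gap": 1, "sz": 0.6, "turn": -0.03}, {"finger_gap": 1, "sz": 0.6}, {"finger_gap": 1, "sz": 0.45}, {"finger_gap": 1}, {"finger_gap": 0}, {"finger_gap": 0}, {"finger_gap": 0}, {"finger_gap": 0}, {"finger_gap": 0}, {"finger_gap": 0}]' | python3 -m inch 35
echo '[{"finger_gap": 0}, {"finger_gap": 0}, {"finger_gap": 0}]' | python3 -m inch
```

```text
time_s: 7.05
tool_pos: [0.4534, -0.126, 0.0202]
tool_rot: [1.547, 2.734, 0.0]
contact_force: [-0.2, 0.2, -0.8]
gripper_width: 0.527
grip_force: 0.0
time_s: 7.35
tool_pos: [0.4532, -0.1261, 0.0199]
tool_rot: [-1.547, -2.734, 0.0]
contact_force: [-0.5, 0.7, 1.4]
gripper_width: 0.357
grip_force: 34.9
```

To row units: 0.04 m is 0.8, -0.036 m is -0.72.

```bash
echo '[{"finger_gap": 0, "sz": -0.72}, {"finger_gap": 0, "sz": -0.72}, {"finger_gap": 0, "turn": 0.15}, {"finger_gap": 0, "turn": 0.15}, {"finger_gap": 0, "turn": 0.15}, {"finger_gap": 0, "turn": 0.15}, {"finger_gap": 0, "turn": 0.153}, {"finger_gap": 0, "sx": 0.8, "sy": -0.182}, {"finger_gap": 0, "sx": 0.8, "sy": -0.182}, {"finger_gap": 0, "sx": 0.8, "sy": -0.182}]' | python3 -m inch
echo '[{"finger_gap": 0, "sx": 0.8, "sy": -0.182}, {"finger_gap": 0, "sx": 0.4, "sy": -0.09}, {"finger_gap": 0, "sx": 0.4, "sy": -0.09}, {"finger_gap": 0}, {"finger_gap": 0}, {"finger_gap": 0}]' | python3 -m inch
python3 - <<'E'
from h import *
np.set_printoptions(precision=4,suppress=True,linewidth=150)
c=viewer.camera("wrist"); save(c,"w4.png",None,1.5);np.save("w4.npy",c,allow_pickle=True)
s,p,R=st(); print(p,s["contact_force"]); rel(*p[:2],-.21)
print("tip px pred",proj(c,(.4608,.1282,.09)),"block",proj(c,p-[0,0,.003]))
for o in outline_of("wrist","long_block")[:3]: print(o["score"],o["xy"],o["region"].sum())
E
```

```text
time_s: 8.35
tool_pos: [0.451, -0.0018, 0.0917]
tool_rot: [-2.442, -1.976, 0.001]
contact_force: [1.3, 0.2, -1.7]
gripper_width: 0.361
grip_force: 34.9
time_s: 8.95
tool_pos: [0.4503, 0.0777, 0.092]
tool_rot: [2.442, 1.975, -0.001]
contact_force: [0.2, -0.2, -2.1]
gripper_width: 0.36
grip_force: 34.9
[0.4504 0.0776 0.092 ] [-0.6822  1.0715 -1.042 ]
tool [0.4504 0.0776 0.092 ] yaw -0.2112 tool-axes dx dy [0. 0.] turn -0.0012  2nd: 3.14
tip px pred [[254.2689 165.8372]] block [[254.9956 246.0419]]
0.86 [252.2, 245.8] 5049
0.58 [284.0, 298.9] 429
0.44 [435.3, 350.4] 844
```

View pics/w4.png

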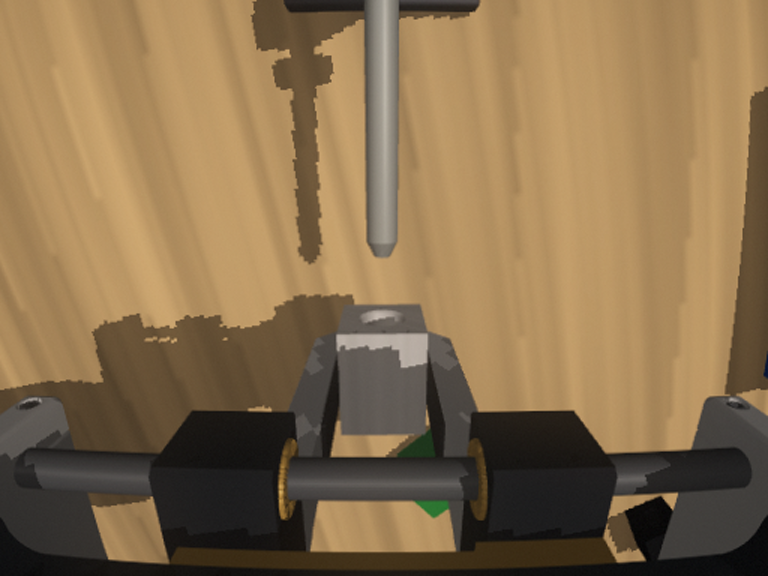

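W4 shows the spindle axis at x≈382 and the tip at (382,256). The block's bore is at (381,317), in line to within about 0.5 mm. I'll check height and distance numerically, comparing with the model of the held block.

```bash
python3 - <<'E'
from h import *
np.set_printoptions(precision=4,suppress=True,linewidth=150)
c=np.load("w4.npy",allow_pickle=True).item(); d=np.load("w2.npy",allow_pickle=True).item()
s,p,R=st()
a=spindle(c,(240,12,272,162)); k=np.polyfit(a[:,0],a[:,1],1); print("line",k,a[::25])
X=tri([ray(c,(254.6,170.8)),ray(d,(281.9,72.3))]); print("tip",X)
print("tip at z=.09 from w4",onz(c,(254.6,170.8),.09)," in tool",R.T@(onz(c,(254.6,170.8),.09)-p), "line far in tool",R.T@(onz(c,(np.polyval(k,20),20),.09)-p))
b=p-[0,0,.003]
for nm,o in(("front top edge L",(.022,-.017,-.017)),("R",(.022,.017,-.017)),("front bot L",(.022,-.017,.017)),("bR",(.022,.017,.017)),("back top L",(-.022,-.017,-.017)),("back top R",(-.022,.017,-.017)),("bore",(.022,0,0))):
    print(nm,proj(c,b+R@np.array(o))[0]*1.5)
E
```

```text
Traceback (most recent call last):
IndexError: too many indices for array: array is 1-dimensional, but 2 were indexed
```

```bash
python3 - <<'E'
from h import *
np.set_printoptions(precision=4,suppress=True,linewidth=150)
c=np.load("w4.npy",allow_pickle=True).item(); d=np.load("w2.npy",allow_pickle=True).item()
s,p,R=st()
a=spindle(c,(224,12,290,162)); k=np.polyfit(a[:,0],a[:,1],1); print("line",k,a[::25])
X=tri([ray(c,(254.6,170.8)),ray(d,(281.9,72.3))]); print("tip",X)
print("tip at z=.09 from w4",onz(c,(254.6,170.8),.09)," in tool",R.T@(onz(c,(254.6,170.8),.09)-p), "line far in tool",R.T@(onz(c,(np.polyval(k,20),20),.09)-p))
b=p-[0,0,.003]
for nm,o in(("front top edge L",(.022,-.017,-.017)),("R",(.022,.017,-.017)),("front bot L",(.022,-.017,.017)),("bR",(.022,.017,.017)),("back top L",(-.022,-.017,-.017)),("back top R",(-.022,.017,-.017)),("bore",(.022,0,0))):
    print(nm,proj(c,b+R@np.array(o))[0]*1.5)
E
```

```text
line [  0.0045 253.696 ] [[ 12.     253.7391  15.5116]
 [ 37.     254.0656  18.1125]
 [ 62.     254.1096  17.679 ]
 [ 87.     254.2666  16.8176]
 [112.     254.2993  16.3205]
 [137.     254.1501  15.7898]]
tip [0.4607 0.1255 0.0915]
tip at z=.09 from w4 [0.4604 0.1253 0.09  ]  in tool [ 0.0487 -0.0002  0.002 ] line far in tool [ 0.1282 -0.0006  0.002 ]
front top edge L [336.4175 336.6202]
R [428.7722 336.5679]
front bot L [344.1679 306.333 ]
bR [420.8504 306.2911]
back top L [340.163  437.9332]
back top R [425.0704 437.8802]
bore [382.5493 320.0764]
```

To row units: 0.01 m is 0.2, 0.008 m is 0.16.

```bash
echo '[{"finger_gap": 0, "sx": 0.2, "sy": -0.006}, {"finger_gap": 0, "sx": 0.2}, {"finger_gap": 0, "sx": 0.2}, {"finger_gap": 0, "sx": 0.16}, {"finger_gap": 0}, {"finger_gap": 0}]' | python3 -m inch
echo '[{"finger_gap": 0, "sz": -0.02}, {"finger_gap": 0}, {"finger_gap": 0}]' | python3 -m inch
echo '[{"finger_gap": 0, "sz": -0.02}, {"finger_gap": 0}, {"finger_gap": 0}]' | python3 -m inch
echo '[{"finger_gap": 0, "sz": -0.02}, {"finger_gap": 0}, {"finger_gap": 0}]' | python3 -m inch
```

```text
time_s: 9.65
tool_pos: [0.4578, 0.1165, 0.0919]
tool_rot: [2.44, 1.979, -0.001]
contact_force: [0.5, -0.4, -1.0]
gripper_width: 0.358
grip_force: 34.9
time_s: 9.95
tool_pos: [0.4579, 0.1159, 0.0931]
tool_rot: [2.442, 1.977, 0.0]
contact_force: [0.7, 0.1, -1.6]
gripper_width: 0.358
grip_force: 34.9
time_s: 10.25
tool_pos: [0.4579, 0.1162, 0.094]
tool_rot: [-2.441, -1.977, 0.0]
contact_force: [-0.4, 0.4, -1.4]
gripper_width: 0.36
grip_force: 34.9
time_s: 10.55
tool_pos: [0.4578, 0.1161, 0.0948]
tool_rot: [2.441, 1.977, -0.001]
contact_force: [-0.5, -0.8, -4.6]
gripper_width: 0.351
grip_force: 34.9
```

To row units: 0.0038 m is 0.076, 0.008 m is 0.16.

```bash
echo '[{"finger_gap": 0, "sz": 0.076}, {"finger_gap": 0}, {"finger_gap": 0, "sx": 0.16}, {"finger_gap": 0, "sx": 0.16}, {"finger_gap": 0}]' | python3 -m inch
echo '[{"finger_gap": 0, "sx": 0.24}, {"finger_gap": 0, "sx": 0.24}, {"finger_gap": 0, "sx": 0.24}, {"finger_gap": 0, "sx": 0.24}, {"finger_gap": 0}, {"finger_gap": 0}]' | python3 -m inch
python3 - <<'E'
from h import *
np.set_printoptions(precision=4,suppress=True,linewidth=150)
c=viewer.camera("wrist"); save(c,"w5.png",(150,60,360,260),3)
s,p,R=st(); print(p,s["contact_force"]); rel(*p[:2],-.21)
E
```

```text
time_s: 11.05
tool_pos: [0.4617, 0.1339, 0.0911]
tool_rot: [-2.438, -1.98, -0.002]
contact_force: [0.1, -0.9, -1.3]
gripper_width: 0.361
grip_force: 34.9
time_s: 11.65
tool_pos: [0.471, 0.1791, 0.091]
tool_rot: [2.44, 1.979, -0.001]
contact_force: [-0.6, 0.2, -1.6]
gripper_width: 0.357
grip_force: 34.9
[0.471  0.1785 0.0911] [-0.0284 -0.4086 -1.5209]
tool [0.471  0.1785 0.0911] yaw -0.2091 tool-axes dx dy [0. 0.] turn 0.0009  2nd: 3.142
```

View pics/w5.png

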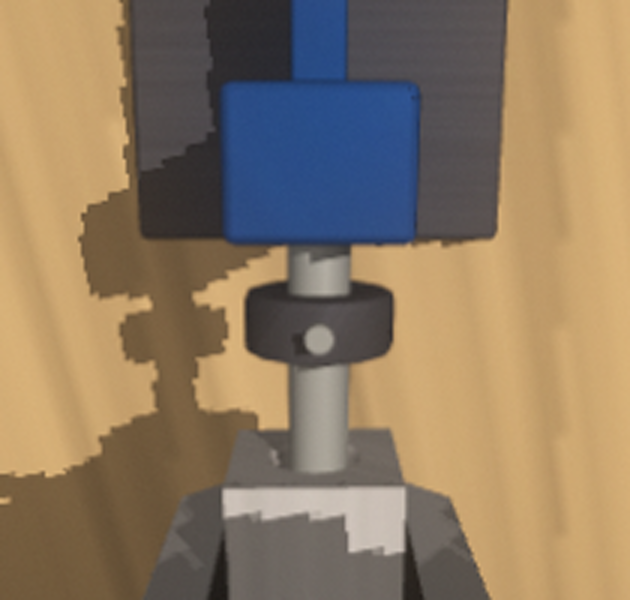

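The block is past the ball with no drag. The collar's front edge is at crop (320,362), and the block's front top edge is at crop row 486. Measuring the gap to the collar.

```bash
python3 - <<'E'
from h import *
np.set_printoptions(precision=4,suppress=True,linewidth=150)
c=viewer.camera("wrist"); s,p,R=st()
for r in (360,363): print("collar front, tool frame",R.T@(onz(c,(150+320/3,60+r/3),.1045)-p))
print("block front top edge",R.T@(onz(c,(150+315/3,60+486/3),p[2]-.002+.017)-p), "post", R.T@(onz(c,(150+315/3,60+242/3),.112)-p))
E
echo '[{"finger_gap": 0, "sx": 0.2}, {"finger_gap": 0, "sx": 0.2}, {"finger_gap": 0}, {"finger_gap": 0}]' | python3 -m inch
```

```text
collar front, tool frame [ 0.0474  0.0009 -0.0134]
collar front, tool frame [ 0.0468  0.0009 -0.0134]
block front top edge [ 0.0241  0.     -0.015 ] post [ 0.0689  0.     -0.0209]
time_s: 12.15
tool_pos: [0.4753, 0.1989, 0.0911]
tool_rot: [2.44, 1.979, -0.0]
contact_force: [-0.0, 0.1, -1.5]
gripper_width: 0.357
grip_force: 34.9
```

```bash
for i in 1; do :; done; echo '[{"finger_gap": 0, "sx": 0.02}, {"finger_gap": 0}, {"finger_gap": 0, "sx": 0.02}, {"finger_gap": 0}]' | python3 -m inch
echo '[{"finger_gap": 0, "sx": 0.02}, {"finger_gap": 0}]' | python3 -m inch
echo '[{"finger_gap": 0, "sx": 0.01}, {"finger_gap": 0}]' | python3 -m inch
echo '[{"finger_gap": 0, "sx": 0.01}, {"finger_gap": 0}]' | python3 -m inch
```

```text
time_s: 12.55
tool_pos: [0.4758, 0.2004, 0.0912]
tool_rot: [-2.441, -1.977, -0.0]
contact_force: [-0.0, -0.2, -1.9]
gripper_width: 0.36
grip_force: 34.9
time_s: 12.75
tool_pos: [0.476, 0.2013, 0.0912]
tool_rot: [2.441, 1.977, -0.0]
contact_force: [-0.5, -0.0, -1.3]
gripper_width: 0.361
grip_force: 34.9
time_s: 12.95
tool_pos: [0.476, 0.2014, 0.0912]
tool_rot: [2.441, 1.977, -0.001]
contact_force: [0.4, -2.2, 0.3]
gripper_width: 0.358
grip_force: 34.9
time_s: 13.15
tool_pos: [0.476, 0.2014, 0.0912]
tool_rot: [2.441, 1.976, -0.002]
contact_force: [-1.0, -4.3, 0.8]
gripper_width: 0.353
grip_force: 34.9
```

```bash
echo '[{"finger_gap": 0, "sz": 0.028}, {"finger_gap": 0}, {"finger_gap": 0.6}, {"finger_gap": 0.6}, {"finger_gap": 0.6}, {"finger_gap": 0.6}]' | python3 -m inch
echo '[{"finger_gap": 0.6, "sz": -0.4}, {"finger_gap": 0.6, "sz": -0.8}, {"finger_gap": 0.6, "sz": -0.8}, {"finger_gap": 1, "sz": -0.4}, {"finger_gap": 1}]' | python3 -m inch
python3 - <<'E'
from h import *
np.set_printoptions(precision=4,suppress=True,linewidth=150)
c=viewer.camera("wrist"); s,p,R=st(); save(c,"w6.png",(150,60,410,260),3)
rel(.5413,-.3173,.14); rel(.6158,-.1448,.3)
E
```

```text
time_s: 13.75
tool_pos: [0.4763, 0.203, 0.0897]
tool_rot: [-2.44, -1.978, -0.001]
contact_force: [-0.1, -0.1, -0.1]
gripper_width: 0.602
grip_force: 0.0
time_s: 14.25
tool_pos: [0.4781, 0.2032, 0.2125]
tool_rot: [2.44, 1.978, 0.009]
contact_force: [0.3, -0.4, -0.4]
gripper_width: 0.735
grip_force: 0.0
tool [0.4768 0.203  0.2107] yaw -0.2083 tool-axes dx dy [-0.4958  0.1707] turn -0.3483  2nd: 2.793
tool [0.4768 0.203  0.2107] yaw -0.2083 tool-axes dx dy [-0.3116  0.2079] turn -0.5083  2nd: 2.633
```

View pics/w6.png

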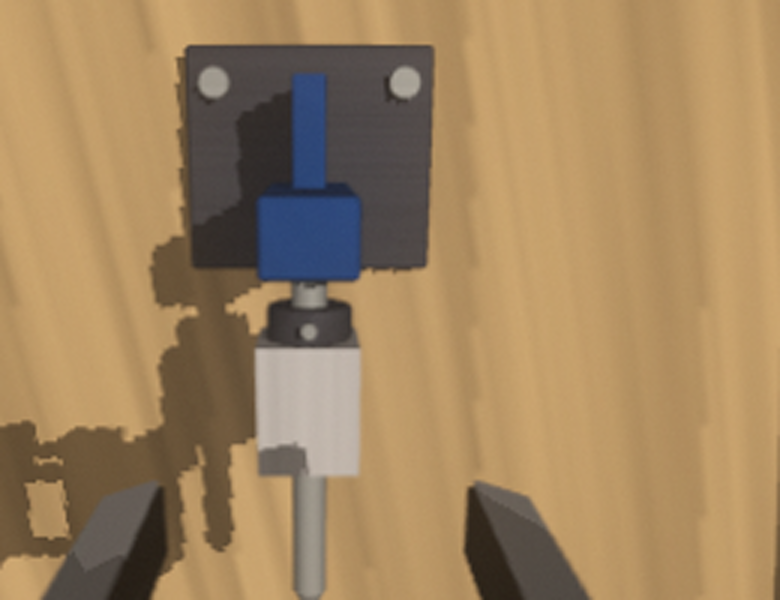

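The long block is seated against the collar (joint at crop row ~345), square and in line. Next is the short block.

Careful with the scale: shifts go in shares of 50 mm. That gives: -0.0413 m is -0.826, 0.0142 m is 0.284.

```bash
echo '[{"finger_gap": 1, "sx": -0.826, "sy": 0.284}, {"finger_gap": 1, "sx": -0.826, "sy": 0.284}, {"finger_gap": 1, "sx": -0.826, "sy": 0.284}, {"finger_gap": 1, "sx": -0.826, "sy": 0.284}, {"finger_gap": 1, "sx": -0.826, "sy": 0.284}, {"finger_gap": 1, "sx": -0.826, "sy": 0.284}, {"finger_gap": 1, "sx": -0.826, "sy": 0.284}, {"finger_gap": 1, "sx": -0.826, "sy": 0.284}, {"finger_gap": 1, "sx": -0.826, "sy": 0.284}, {"finger_gap": 1, "sx": -0.826, "sy": 0.284}]' | python3 -m inch
echo '[{"finger_gap": 1, "sx": -0.826, "sy": 0.284}, {"finger_gap": 1, "sx": -0.826, "sy": 0.284}, {"finger_gap": 1, "sz": 0.6, "turn": -0.15}, {"finger_gap": 1, "sz": 0.6, "turn": -0.15}, {"finger_gap": 1, "sz": 0.6, "turn": -0.05}, {"finger_gap": 1}, {"finger_gap": 1}]' | python3 -m inch
python3 - <<'E'
from h import *
np.set_printoptions(precision=4,suppress=True,linewidth=150)
c=viewer.camera("wrist"); save(c,"w7.png",None,1.5); np.save("w7.npy",c,allow_pickle=True)
t,x,y,dim=("short_block",.5413,-.3173,(.034,.026,.034))
os=outline_of("wrist",t); print([(round(o["score"],2),o["xy"],o["region"].sum()) for o in os],proj(c,(x,y,.017)))
r=near("wrist",t,proj(c,(x,y,.017))[0],25)
if r is not None:
    q,f=fit([(c,r)],x,y,dim); print(q,f); rel(*q)
    q2,f2=fit([(c,r)],x,y,(.026,.034,.034)); print(q2,f2)
E
```

```text
time_s: 15.3
tool_pos: [0.5287, -0.2321, 0.2079]
tool_rot: [-2.439, -1.976, 0.001]
contact_force: [0.9, -0.7, -0.2]
gripper_width: 0.997
grip_force: 0.0
time_s: 16.0
tool_pos: [0.5393, -0.3176, 0.1188]
tool_rot: [-2.06, -2.369, 0.001]
contact_force: [0.5, -1.1, 0.4]
gripper_width: 1.001
grip_force: 0.0
[(0.6, [254.9, 197.5], np.int64(1337))] [[256.4396 197.9833]]
[ 0.5403 -0.3152  3.4281] 0.08444840995761849
tool [ 0.5409 -0.3184  0.1211] yaw 0.1404 tool-axes dx dy [ 0.0032 -0.0001] turn -0.1461  2nd: 2.996
[ 0.5403 -0.3152  1.8573] 0.08444840995761849
```

```bash
echo '[{"finger_gap": 1, "sx": 0.064, "turn": -0.146}, {"finger_gap": 1, "sz": 0.8}, {"finger_gap": 1, "sz": 0.8}, {"finger_gap": 1, "sz": 0.416}, {"finger_gap": 1}, {"finger_gap": 0}, {"finger_gap": 0}, {"finger_gap": 0}, {"finger_gap": 0}, {"finger_gap": 0}]' | python3 -m inch 35
echo '[{"finger_gap": 0}, {"finger_gap": 0}, {"finger_gap": 0}, {"finger_gap": 0}]' | python3 -m inch
python3 -c "
from h import *
rel(.4504,.0776,-.21)"
```

```text
time_s: 17.15
tool_pos: [0.5398, -0.3146, 0.0193]
tool_rot: [1.881, 2.516, 0.0]
contact_force: [0.1, 0.4, 0.8]
gripper_width: 0.607
grip_force: 0.0
time_s: 17.55
tool_pos: [0.5395, -0.3147, 0.0189]
tool_rot: [-1.881, -2.516, 0.0]
contact_force: [0.3, -0.7, 0.0]
gripper_width: 0.359
grip_force: 34.9
tool [ 0.53954188 -0.31465954  0.01891219] yaw 0.287 tool-axes dx dy [0.40145008 0.02552755] turn 0.497  2nd: 3.639
```

To row units: 0.0406 m is 0.812, -0.0188 m is -0.376.

```bash
echo '[{"finger_gap": 0, "sz": -0.71}, {"finger_gap": 0, "sz": -0.712}, {"finger_gap": 0, "turn": 0.15}, {"finger_gap": 0, "turn": 0.15}, {"finger_gap": 0, "turn": 0.15}, {"finger_gap": 0, "turn": 0.047}, {"finger_gap": 0, "sx": 0.812, "sy": -0.376}, {"finger_gap": 0, "sx": 0.812, "sy": -0.376}, {"finger_gap": 0, "sx": 0.812, "sy": -0.376}, {"finger_gap": 0, "sx": 0.812, "sy": -0.376}]' | python3 -m inch
echo '[{"finger_gap": 0, "sx": 0.812, "sy": -0.376}, {"finger_gap": 0, "sx": 0.812, "sy": -0.376}, {"finger_gap": 0, "sx": 0.812, "sy": -0.376}, {"finger_gap": 0, "sx": 0.812, "sy": -0.376}, {"finger_gap": 0, "sx": 0.812, "sy": -0.376}, {"finger_gap": 0}, {"finger_gap": 0}, {"finger_gap": 0}]' | python3 -m inch
python3 - <<'E'
from h import *
np.set_printoptions(precision=4,suppress=True,linewidth=150)
c=viewer.camera("wrist"); save(c,"w8.png",None,1.5); np.save("w8.npy",c,allow_pickle=True)
s,p,R=st(); rel(.4504,.0776,-.21)
a=spindle(c,(224,70,290,160)); k=np.polyfit(a[:,0],a[:,1],1)
print(p,"line in tool",[R.T@(onz(c,(np.polyval(k,r),r),.09)-p) for r in(80,150)])
os=outline_of("wrist","short_block")[:2]; 
for o in os:
    ys,xs=np.where(o["region"]); print(o["score"],o["xy"],xs.min(),xs.max(),ys.min(),ys.max())
b=p-[0,0,.0019]
print(proj(c,[b+R@np.array(o) for o in((.013,-.017,-.017),(.013,.017,-.017),(.013,0,.017),(-.013,0,-.017))]))
E
```

```text
time_s: 18.55
tool_pos: [0.4993, -0.1385, 0.09]
tool_rot: [-2.442, -1.976, -0.0]
contact_force: [0.3, 0.3, -1.3]
gripper_width: 0.359
grip_force: 34.9
time_s: 19.35
tool_pos: [0.4509, 0.0767, 0.0903]
tool_rot: [2.443, 1.974, 0.0]
contact_force: [-0.9, -0.1, -0.8]
gripper_width: 0.359
grip_force: 34.9
tool [0.4509 0.0763 0.0902] yaw -0.2127 tool-axes dx dy [ 0.0011 -0.0007] turn -0.0027  2nd: 3.139
[0.4509 0.0763 0.0902] line in tool [array([ 0.0987, -0.0024,  0.0002]), array([ 0.0614, -0.001 ,  0.0002])]
0.94 [254.8, 249.1] 225 284 217 280
[[224.6686 240.5923]
 [285.5247 240.5763]
 [255.0294 217.9136]
 [255.0871 280.6776]]
```

To row units: 0.01 m is 0.2, 0.012 m is 0.24.

```bash
echo '[{"finger_gap": 0, "sx": 0.24, "sy": -0.02, "turn": -0.0027}, {"finger_gap": 0, "sx": 0.24}, {"finger_gap": 0, "sx": 0.24}, {"finger_gap": 0, "sx": 0.2}, {"finger_gap": 0}]' | python3 -m inch
echo '[{"finger_gap": 0, "sx": 0.16}, {"finger_gap": 0, "sx": 0.16}, {"finger_gap": 0}]' | python3 -m inch
echo '[{"finger_gap": 0, "sx": 0.18}, {"finger_gap": 0, "sx": 0.18}, {"finger_gap": 0, "sx": 0.08}, {"finger_gap": 0}, {"finger_gap": 0}]' | python3 -m inch
```

```text
time_s: 19.95
tool_pos: [0.4591, 0.1254, 0.0899]
tool_rot: [-2.436, -1.984, -0.001]
contact_force: [-0.2, -0.0, 0.5]
gripper_width: 0.363
grip_force: 34.9
time_s: 20.25
tool_pos: [0.4623, 0.1402, 0.09]
tool_rot: [-2.437, -1.982, -0.001]
contact_force: [0.4, -0.2, -0.2]
gripper_width: 0.36
grip_force: 34.9
time_s: 20.75
tool_pos: [0.4666, 0.1603, 0.09]
tool_rot: [2.439, 1.98, -0.0]
contact_force: [-0.4, -1.0, -0.3]
gripper_width: 0.362
grip_force: 34.9
```

```bash
echo '[{"finger_gap": 0, "sx": 0.08}, {"finger_gap": 0, "sx": 0.06}, {"finger_gap": 0}, {"finger_gap": 0}]' | python3 -m inch
echo '[{"finger_gap": 0, "sx": 0.02}, {"finger_gap": 0}]' | python3 -m inch
echo '[{"finger_gap": 0, "sx": 0.02}, {"finger_gap": 0}]' | python3 -m inch
echo '[{"finger_gap": 0, "sx": 0.01}, {"finger_gap": 0}]' | python3 -m inch
```

```text
time_s: 21.15
tool_pos: [0.4681, 0.1673, 0.0901]
tool_rot: [2.439, 1.98, -0.0]
contact_force: [0.3, 0.0, -0.4]
gripper_width: 0.357
grip_force: 34.9
time_s: 21.35
tool_pos: [0.4683, 0.1683, 0.0901]
tool_rot: [-2.439, -1.98, -0.0]
contact_force: [0.2, -0.7, -0.7]
gripper_width: 0.361
grip_force: 34.9
time_s: 21.55
tool_pos: [0.4683, 0.169, 0.09]
tool_rot: [2.439, 1.98, -0.001]
contact_force: [-0.5, -0.8, -0.3]
gripper_width: 0.36
grip_force: 34.9
time_s: 21.75
tool_pos: [0.4683, 0.169, 0.09]
tool_rot: [2.439, 1.979, -0.001]
contact_force: [-1.0, -2.3, 0.3]
gripper_width: 0.359
grip_force: 34.9
```

```bash
echo '[{"finger_gap": 0, "sx": 0.01}, {"finger_gap": 0}, {"finger_gap": 0, "sz": 0.026}, {"finger_gap": 0}, {"finger_gap": 0.6}, {"finger_gap": 0.6}, {"finger_gap": 0.6}, {"finger_gap": 0.6}]' | python3 -m inch
echo '[{"finger_gap": 0.6, "sz": -0.4}, {"finger_gap": 0.6, "sz": -0.8}, {"finger_gap": 0.6, "sz": -0.8}, {"finger_gap": 1, "sz": -0.4}, {"finger_gap": 1}, {"finger_gap": 1}]' | python3 -m inch
python3 - <<'E'
from h import *
np.set_printoptions(precision=4,suppress=True,linewidth=150)
c=viewer.camera("wrist"); save(c,"w9.png",(150,60,410,260),3); np.save("w9.npy",c,allow_pickle=True)
for t in("long_block","short_block"):
  for o in outline_of("wrist",t)[:2]:
    ys,xs=np.where(o["region"]); print(t,o["score"],o["xy"],xs.min(),xs.max(),ys.min(),ys.max())
rel(.6158,-.1448,.3)
E
```

```text
time_s: 22.55
tool_pos: [0.4688, 0.1707, 0.0887]
tool_rot: [-2.439, -1.98, -0.001]
contact_force: [-0.6, -0.4, -0.7]
gripper_width: 0.593
grip_force: 0.0
time_s: 23.15
tool_pos: [0.4684, 0.1707, 0.2086]
tool_rot: [-2.438, -1.98, -0.001]
contact_force: [0.1, 0.2, -0.5]
gripper_width: 0.82
grip_force: 0.0
long_block 0.69 [279.7, 297.6] 266 295 290 304
long_block 0.62 [252.0, 162.7] 238 274 137 186
short_block 0.86 [254.2, 199.4] 238 272 187 213
tool [0.4678 0.1701 0.2076] yaw -0.2073 tool-axes dx dy [-0.2777  0.2096] turn -0.5073  2nd: 2.634
```

To row units: -0.0347 m is -0.694, 0.0262 m is 0.524.

```bash
echo '[{"finger_gap": 1, "sx": -0.694, "sy": 0.524}, {"finger_gap": 1, "sx": -0.694, "sy": 0.524}, {"finger_gap": 1, "sx": -0.694, "sy": 0.524}, {"finger_gap": 1, "sx": -0.694, "sy": 0.524}, {"finger_gap": 1, "sx": -0.694, "sy": 0.524}, {"finger_gap": 1, "sx": -0.694, "sy": 0.524}, {"finger_gap": 1, "sx": -0.694, "sy": 0.524}, {"finger_gap": 1, "sx": -0.694, "sy": 0.524}]' | python3 -m inch
echo '[{"finger_gap": 1, "sz": 0.6, "turn": -0.15}, {"finger_gap": 1, "sz": 0.6, "turn": -0.15}, {"finger_gap": 1, "sz": 0.56, "turn": -0.15}, {"finger_gap": 1, "turn": -0.05}, {"finger_gap": 1}, {"finger_gap": 1}]' | python3 -m inch
python3 - <<'E'
from h import *
np.set_printoptions(precision=4,suppress=True,linewidth=150)
c=viewer.camera("wrist"); save(c,"w10.png",None,1.5); np.save("w10.npy",c,allow_pickle=True)
t,x,y,dim=("cap",.6155,-.144,(.03,.042,.03))
os=outline_of("wrist",t); print([(round(o["score"],2),o["xy"],o["region"].sum()) for o in os],proj(c,(x,y,.015)))
r=near("wrist",t,proj(c,(x,y,.015))[0],25)
if r is not None:
    q,f=fit([(c,r)],x,y,dim); print(q,f); rel(*q)
    q,f=fit([(c,r)],x,y,(.03,.046,.03)); print(q,f)
    im=c["pixels"].copy(); 
    ys,xs=np.where(r>0); print(xs.min(),xs.max(),ys.min(),ys.max(), im[r>0].mean(0))
E
```

```text
time_s: 24.1
tool_pos: [0.6166, -0.1461, 0.2072]
tool_rot: [-2.438, -1.978, 0.002]
contact_force: [0.4, -0.2, -0.7]
gripper_width: 0.999
grip_force: 0.0
time_s: 24.7
tool_pos: [0.6165, -0.1449, 0.1202]
tool_rot: [-1.876, -2.519, 0.001]
contact_force: [-0.2, -0.2, 0.1]
gripper_width: 1.0
grip_force: 0.0
[(0.64, [227.4, 267.0], np.int64(1547)), (0.28, [257.8, 199.2], np.int64(1665))] [[253.3294 195.4623]]
[ 0.6163 -0.1448  3.3914] 0.06506432738153378
tool [ 0.617  -0.1447  0.1211] yaw 0.292 tool-axes dx dy [ 0.0001 -0.0006] turn 0.0423  2nd: 3.184
[ 0.6165 -0.1453  0.2565] 0.1202411009418135
237 270 171 223 [49.6529 39.5297 28.7165]
```

View pics/w10.png

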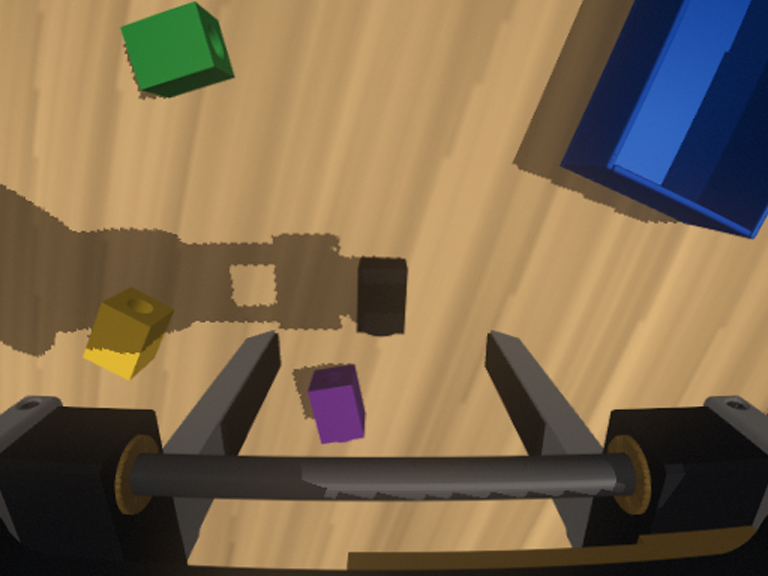

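Cap at (382,297), boss facing away at the bottom and mouth towards the jig. The purple look-alike at (338,403) is clear of the fingers. Gripping.

To row units: -0.0006 m is -0.012, 0.04 m is 0.8.

```bash
echo '[{"finger_gap": 1, "sy": -0.012, "turn": 0.035}, {"finger_gap": 1, "sz": 0.8}, {"finger_gap": 1, "sz": 0.8}, {"finger_gap": 1, "sz": 0.43}, {"finger_gap": 1}, {"finger_gap": 0}, {"finger_gap": 0}, {"finger_gap": 0}, {"finger_gap": 0}, {"finger_gap": 0}]' | python3 -m inch 45
echo '[{"finger_gap": 0}, {"finger_gap": 0}, {"finger_gap": 0}, {"finger_gap": 0}]' | python3 -m inch
python3 -c "
from h import *
rel(.4504,.0700,-.21)"
```

```text
time_s: 25.85
tool_pos: [0.6162, -0.1448, 0.0194]
tool_rot: [1.918, 2.488, 0.0]
contact_force: [-0.4, 0.1, 0.2]
gripper_width: 0.612
grip_force: 0.0
time_s: 26.25
tool_pos: [0.6161, -0.1448, 0.0193]
tool_rot: [-1.918, -2.488, -0.0]
contact_force: [-0.5, -0.4, -0.0]
gripper_width: 0.313
grip_force: 45.0
tool [ 0.61608959 -0.14481042  0.01925955] yaw 0.2576 tool-axes dx dy [ 0.24993756 -0.10548826] turn 0.4676  2nd: 3.609
```

```bash
echo '[{"finger_gap": 0, "sz": -0.74}, {"finger_gap": 0, "sz": -0.746}, {"finger_gap": 0, "turn": 0.15}, {"finger_gap": 0, "turn": 0.15}, {"finger_gap": 0, "turn": 0.15}, {"finger_gap": 0, "turn": 0.0176}, {"finger_gap": 0, "sx": 0.5, "sy": -0.5968}, {"finger_gap": 0, "sx": 0.5, "sy": -0.5968}, {"finger_gap": 0, "sx": 0.5, "sy": -0.5968}, {"finger_gap": 0, "sx": 0.5, "sy": -0.5968}]' | python3 -m inch
echo '[{"finger_gap": 0, "sx": 0.5, "sy": -0.5968}, {"finger_gap": 0, "sx": 0.5, "sy": -0.5968}, {"finger_gap": 0, "sx": 0.5, "sy": -0.5968}, {"finger_gap": 0}, {"finger_gap": 0}, {"finger_gap": 0}]' | python3 -m inch
python3 - <<'E'
from h import *
np.set_printoptions(precision=4,suppress=True,linewidth=150)
c=viewer.camera("wrist"); np.save("w11.npy",c,allow_pickle=True)
s,p,R=st(); rel(.4483,.07,-.21)
g=c["pixels"].astype(float); sat=g.max(2)-g.min(2)
tip=proj(c,(.4604,.1253,.09))[0]; print("tip pred",tip)
x0=int(tip[0])
for r in range(int(tip[1])-32,int(tip[1])+10,3): 
    row=sat[r,x0-25:x0+26]; m=np.where(row<.45*np.median(np.r_[row[:10],row[-10:]]))[0]
    if len(m): px=((m[0]+m[-1])/2+x0-25,r); print(r,m[0]+x0-25,m[-1]+x0-25,R.T@(onz(c,px,.09)-p))
o=outline_of("wrist","cap")
for q in o[:3]:
    ys,xs=np.where(q["region"]); print(q["score"],q["xy"],xs.min(),xs.max(),ys.min(),ys.max())
b=p-[0,0,.0043]
print(proj(c,[b+R@np.array(v) for v in((.021,-.015,-.015),(.021,.015,-.015),(.021,0,.015),(-.021,0,-.015))]))
E
```

```text
time_s: 27.25
tool_pos: [0.5191, -0.0211, 0.0935]
tool_rot: [-2.439, -1.98, 0.0]
contact_force: [0.8, 0.4, -1.0]
gripper_width: 0.318
grip_force: 45.0
time_s: 27.85
tool_pos: [0.4495, 0.0689, 0.0938]
tool_rot: [2.44, 1.976, 0.002]
contact_force: [0.2, -0.6, -0.2]
gripper_width: 0.317
grip_force: 45.0
tool [0.4495 0.0686 0.0938] yaw -0.2107 tool-axes dx dy [ 0.0011 -0.0015] turn -0.0007  2nd: 3.141
tip pred [252.8558 155.2789]
123 243 262 [ 0.0759 -0.0014  0.0037]
126 243 262 [ 0.0743 -0.0014  0.0037]
129 243 262 [ 0.0726 -0.0014  0.0037]
132 243 262 [ 0.0709 -0.0014  0.0037]
135 243 262 [ 0.0693 -0.0014  0.0037]
138 243 262 [ 0.0676 -0.0014  0.0037]
141 243 262 [ 0.0659 -0.0014  0.0037]
144 243 262 [ 0.0642 -0.0014  0.0037]
147 244 261 [ 0.0625 -0.0014  0.0037]
150 246 259 [ 0.0607 -0.0014  0.0037]
153 247 258 [ 0.059  -0.0014  0.0037]
0.89 [257.9, 247.5] 228 281 205 288
[[228.3915 224.0822]
 [281.5143 224.0668]
 [254.91   206.3124]
 [254.9496 287.579 ]]
```

```bash
echo '[{"finger_gap": 0, "sx": 0.2, "sy": -0.028}, {"finger_gap": 0, "sx": 0.2}, {"finger_gap": 0, "sx": 0.2}, {"finger_gap": 0, "sx": 0.16}, {"finger_gap": 0}, {"finger_gap": 0}]' | python3 -m inch
echo '[{"finger_gap": 0, "sx": 0.06}, {"finger_gap": 0, "sx": 0.06}, {"finger_gap": 0}]' | python3 -m inch
echo '[{"finger_gap": 0, "sx": 0.06}, {"finger_gap": 0}, {"finger_gap": 0}]' | python3 -m inch
```

```text
time_s: 28.55
tool_pos: [0.4547, 0.1076, 0.0935]
tool_rot: [2.441, 1.977, -0.0]
contact_force: [-0.5, 0.6, 0.1]
gripper_width: 0.314
grip_force: 45.0
time_s: 28.85
tool_pos: [0.4569, 0.1133, 0.0937]
tool_rot: [2.441, 1.976, 0.002]
contact_force: [1.7, -0.2, 0.2]
gripper_width: 0.319
grip_force: 45.0
time_s: 29.15
tool_pos: [0.4575, 0.1163, 0.0937]
tool_rot: [2.441, 1.976, 0.002]
contact_force: [2.9, 0.0, -0.3]
gripper_width: 0.314
grip_force: 45.0
```

```bash
echo '[{"finger_gap": 0, "sy": 0.014}, {"finger_gap": 0}, {"finger_gap": 0}]' | python3 -m inch
echo '[{"finger_gap": 0, "sx": 0.04}, {"finger_gap": 0, "sx": 0.04}, {"finger_gap": 0}, {"finger_gap": 0}]' | python3 -m inch
```

```text
time_s: 29.45
tool_pos: [0.4576, 0.1163, 0.0936]
tool_rot: [-2.442, -1.976, -0.001]
contact_force: [1.3, 0.8, 0.9]
gripper_width: 0.318
grip_force: 45.0
time_s: 29.85
tool_pos: [0.4584, 0.1191, 0.0935]
tool_rot: [2.442, 1.975, -0.001]
contact_force: [2.9, -3.9, -0.9]
gripper_width: 0.316
grip_force: 45.0
```

```bash
echo '[{"finger_gap": 0, "sy": 0.014}, {"finger_gap": 0, "sx": 0.02}, {"finger_gap": 0}]' | python3 -m inch
echo '[{"finger_gap": 0, "sx": 0.03}, {"finger_gap": 0}]' | python3 -m inch
echo '[{"finger_gap": 0, "sx": 0.03}, {"finger_gap": 0}]' | python3 -m inch
```

```text
time_s: 30.15
tool_pos: [0.4588, 0.1206, 0.0934]
tool_rot: [-2.442, -1.976, 0.001]
contact_force: [1.3, -3.1, -1.7]
gripper_width: 0.314
grip_force: 45.0
time_s: 30.35
tool_pos: [0.4592, 0.1226, 0.0934]
tool_rot: [-2.441, -1.977, 0.0]
contact_force: [1.9, -3.4, -2.1]
gripper_width: 0.317
grip_force: 45.0
time_s: 30.55
tool_pos: [0.4596, 0.1243, 0.0935]
tool_rot: [-2.441, -1.977, -0.0]
contact_force: [1.7, -3.5, -1.8]
gripper_width: 0.319
grip_force: 45.0
```

```bash
echo '[{"finger_gap": 0, "sx": 0.04, "sy": 0.006}, {"finger_gap": 0, "sx": 0.04}, {"finger_gap": 0}]' | python3 -m inch
echo '[{"finger_gap": 0, "sx": 0.04, "sy": 0.006}, {"finger_gap": 0, "sx": 0.04}, {"finger_gap": 0}]' | python3 -m inch
echo '[{"finger_gap": 0, "sx": 0.04}, {"finger_gap": 0}]' | python3 -m inch
```

```text
time_s: 30.85
tool_pos: [0.4606, 0.1285, 0.0934]
tool_rot: [-2.44, -1.977, -0.0]
contact_force: [1.3, -1.9, -3.4]
gripper_width: 0.314
grip_force: 45.0
time_s: 31.15
tool_pos: [0.4616, 0.1322, 0.0934]
tool_rot: [-2.44, -1.977, 0.0]
contact_force: [0.2, -0.7, -2.4]
gripper_width: 0.316
grip_force: 45.0
time_s: 31.35
tool_pos: [0.462, 0.1341, 0.0934]
tool_rot: [-2.44, -1.977, 0.0]
contact_force: [-0.0, -0.6, -3.7]
gripper_width: 0.315
grip_force: 45.0
```

```bash
python3 - <<'E'
from h import *
np.set_printoptions(precision=4,suppress=True,linewidth=150)
c=viewer.camera("wrist"); np.save("w12.npy",c,allow_pickle=True)
s,p,R=st(); print(p)
for t in("cap","short_block","long_block"):
  for q in outline_of("wrist",t)[:2]:
    ys,xs=np.where(q["region"]); print(t,q["score"],q["xy"],xs.min(),xs.max(),ys.min(),ys.max())
b=p-[0,0,.0043]
print(proj(c,[b+R@np.array(v) for v in((.021,-.015,-.015),(.021,.015,-.015),(-.021,0,-.015))]))
print(c["pixels"][185:232,255].mean(1).round())
E
```

```text
[0.462  0.1341 0.0934]
cap 0.77 [253.4, 254.1] 228 280 222 287
short_block 0.59 [252.7, 197.5] 222 283 178 222
long_block 0.72 [280.7, 352.6] 264 297 334 367
long_block 0.59 [253.9, 133.1] 221 288 92 177
[[228.2861 223.738 ]
 [281.45   223.6822]
 [254.9328 287.2848]]
[195. 196. 196. 194. 193. 193. 192. 192. 193. 195. 194. 193. 190. 189. 191. 192. 195. 195. 196. 194. 193. 192. 192. 191. 191. 191. 191. 190. 191.
 190. 190. 188. 188. 188. 188. 188. 188. 137.  68.  44.  44.  42.  42.  42.  39.  41.  38.]
```

To row units: 0.001 m is 0.02.

```bash
echo '[{"finger_gap": 0, "sx": 0.02}, {"finger_gap": 0}]' | python3 -m inch
echo '[{"finger_gap": 0, "sx": 0.02}, {"finger_gap": 0}]' | python3 -m inch
echo '[{"finger_gap": 0, "sx": 0.02}, {"finger_gap": 0}]' | python3 -m inch
echo '[{"finger_gap": 0, "sx": 0.02}, {"finger_gap": 0}]' | python3 -m inch
```

```text
time_s: 31.75
tool_pos: [0.4621, 0.1341, 0.0935]
tool_rot: [-2.442, -1.976, 0.002]
contact_force: [-1.5, -2.1, -4.6]
gripper_width: 0.316
grip_force: 45.0
time_s: 31.95
tool_pos: [0.4621, 0.1341, 0.0935]
tool_rot: [2.442, 1.975, -0.003]
contact_force: [-2.5, -3.7, -3.0]
gripper_width: 0.316
grip_force: 45.0
time_s: 32.15
tool_pos: [0.4621, 0.1342, 0.0935]
tool_rot: [2.442, 1.974, -0.004]
contact_force: [-2.8, -7.1, -1.4]
gripper_width: 0.32
grip_force: 45.0
time_s: 32.35
tool_pos: [0.4621, 0.1342, 0.0935]
tool_rot: [2.442, 1.973, -0.006]
contact_force: [-3.1, -8.1, -0.9]
gripper_width: 0.316
grip_force: 45.0
```

To row units: 0.001 m is 0.02.

```bash
echo '[{"finger_gap": 0, "sx": 0.02}, {"finger_gap": 0, "sx": 0.02}, {"finger_gap": 0}]' | python3 -m inch
echo '[{"finger_gap": 0, "sx": 0.02}, {"finger_gap": 0, "sx": 0.02}, {"finger_gap": 0}]' | python3 -m inch
echo '[{"finger_gap": 0, "sx": 0.02}, {"finger_gap": 0}]' | python3 -m inch
```

```text
time_s: 32.65
tool_pos: [0.4621, 0.1342, 0.0935]
tool_rot: [2.442, 1.971, -0.009]
contact_force: [-5.2, -12.1, 1.8]
gripper_width: 0.316
grip_force: 45.0
time_s: 32.95
tool_pos: [0.4621, 0.1343, 0.0935]
tool_rot: [2.443, 1.968, -0.012]
contact_force: [-6.1, -17.3, 2.9]
gripper_width: 0.319
grip_force: 45.0
time_s: 33.15
tool_pos: [0.4621, 0.1343, 0.0935]
tool_rot: [2.442, 1.967, -0.013]
contact_force: [-6.4, -19.7, 3.6]
gripper_width: 0.315
grip_force: 45.0
```

```bash
echo '[{"finger_gap": 0}, {"finger_gap": 0}, {"finger_gap": 0}, {"finger_gap": 0}, {"finger_gap": 0}, {"finger_gap": 0}, {"finger_gap": 0}, {"finger_gap": 0}, {"finger_gap": 0}, {"finger_gap": 0}]' | python3 -m inch
echo '[{"finger_gap": 0}, {"finger_gap": 0}, {"finger_gap": 0}, {"finger_gap": 0}]' | python3 -m inch
python3 - <<'E'
from h import *
np.set_printoptions(precision=4,suppress=True,linewidth=150)
c=viewer.camera("wrist"); np.save("w13.npy",c,allow_pickle=True)
for t in("cap","short_block","long_block"):
  for q in outline_of("wrist",t)[:2]:
    ys,xs=np.where(q["region"]); print(t,q["score"],q["xy"],xs.min(),xs.max(),ys.min(),ys.max())
E
```

```text
time_s: 34.15
tool_pos: [0.462, 0.1343, 0.0935]
tool_rot: [2.443, 1.967, -0.013]
contact_force: [-6.6, -19.3, 3.3]
gripper_width: 0.319
grip_force: 45.0
time_s: 34.55
tool_pos: [0.4621, 0.1343, 0.0935]
tool_rot: [2.443, 1.967, -0.013]
contact_force: [-6.2, -18.9, 4.6]
gripper_width: 0.315
grip_force: 45.0
cap 0.98 [254.7, 255.6] 228 280 222 287
short_block 0.89 [254.1, 200.1] 221 283 178 223
short_block 0.62 [251.1, 251.9] 228 280 222 287
long_block 0.95 [281.1, 349.5] 265 297 334 367
long_block 0.72 [251.5, 134.0] 220 287 93 178
```

```bash
echo '[{"finger_gap": 0, "sx": -0.05}, {"finger_gap": 0, "sx": -0.05}, {"finger_gap": 0, "sx": -0.03}, {"finger_gap": 0}]' | python3 -m inch
echo '[{"finger_gap": 0.6}, {"finger_gap": 0.6}, {"finger_gap": 0.6}, {"finger_gap": 0.6}, {"finger_gap": 0.6}]' | python3 -m inch
echo '[{"finger_gap": 0.6, "sz": -0.2}, {"finger_gap": 0.6, "sz": -0.4}, {"finger_gap": 0.6, "sz": -0.8}, {"finger_gap": 0.6, "sz": -0.8}, {"finger_gap": 0.6, "sx": -0.6, "sz": -0.2}, {"finger_gap": 0.6}, {"finger_gap": 0.6}]' | python3 -m inch
python3 - <<'E'
from h import *
np.set_printoptions(precision=4,suppress=True,linewidth=150)
c=viewer.camera("wrist"); np.save("w14.npy",c,allow_pickle=True); s,p,R=st(); rel(*p[:2],-.21)
for t in("cap","short_block","long_block"):
  for q in outline_of("wrist",t)[:2]:
    ys,xs=np.where(q["region"]); print(t,q["score"],q["xy"],xs.min(),xs.max(),ys.min(),ys.max())
col=255; v=c["pixels"][:,:,:].astype(int)
cc=int(round(proj(c,(.4621,.1343,.105))[0][0])); print(cc,[tuple(v[r,cc]) for r in range(60,230,4)])
E
```

```text
time_s: 35.15
tool_pos: [0.4621, 0.1341, 0.0935]
tool_rot: [2.443, 1.975, -0.003]
contact_force: [-3.0, -5.6, -1.6]
gripper_width: 0.314
grip_force: 45.0
time_s: 35.65
tool_pos: [0.4632, 0.1362, 0.0937]
tool_rot: [2.442, 1.977, 0.001]
contact_force: [0.3, 0.2, 0.7]
gripper_width: 0.598
grip_force: 0.0
time_s: 36.35
tool_pos: [0.4566, 0.1065, 0.2142]
tool_rot: [-2.443, -1.975, -0.002]
contact_force: [-0.3, -0.0, -0.0]
gripper_width: 0.603
grip_force: 0.0
tool [0.4565 0.107  0.2137] yaw -0.2099 tool-axes dx dy [0. 0.] turn 0.0001  2nd: 3.142
cap 0.7 [252.0, 168.9] 238 270 145 190
short_block 0.59 [254.9, 131.0] 234 271 118 144
short_block 0.51 [254.4, 33.3] 211 297 0 66
long_block 0.85 [252.4, 91.3] 235 273 66 117
long_block 0.84 [298.2, 353.9] 286 310 346 367
254 [(np.int64(160), np.int64(155), np.int64(146)), (np.int64(80), np.int64(75), np.int64(76)), (np.int64(207), np.int64(198), np.int64(189)), (np.int64(208), np.int64(198), np.int64(189)), (np.int64(208), np.int64(198), np.int64(189)), (np.int64(206), np.int64(196), np.int64(188)), (np.int64(207), np.int64(197), np.int64(188)), 
[... 958 characters left out ...]
nt64(34)), (np.int64(48), np.int64(41), np.int64(33)), (np.int64(49), np.int64(41), np.int64(32)), (np.int64(49), np.int64(39), np.int64(31)), (np.int64(50), np.int64(40), np.int64(32)), (np.int64(51), np.int64(41), np.int64(32)), (np.int64(198), np.int64(161), np.int64(109)), (np.int64(197), np.int64(160), np.int64(107)), (np.int64(196), np.int64(159), np.int64(107)), (np.int64(193), np.int64(156), np.int64(104)), (np.int64(189), np.int64(153), np.int64(103)), (np.int64(186), np.int64(150), np.int64(100)), (np.int64(185), np.int64(149), np.int64(100)), (np.int64(188), np.int64(151), np.int64(103)), (np.int64(190), np.int64(153), np.int64(103)), (np.int64(190), np.int64(154), np.int64(104))]
```

```bash
python3 -c "
from workcell import workorder; print(workorder.close_job())"
```

```text
the job is handed in; nothing more can be done
None
```

Long block, short block and cap are on the spindle with no visible gaps. The cap was held home at about 20 N for over a second, everything is released and the job is handed in; the hand-in returned no verdict.

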